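Line up the sample containers by height

TASK

Line up the four sample containers (two white bottles, the blue-capped amber jar and the little cuvette) by height on the four dark pads of the strip: the tallest on the pad next to the red block, then each shorter one in turn, so that the shortest stands next to the white block. Stand one on the middle of each pad, upright, never let any fall over on the way, and let go of them.

Things in the scene. Friction and masses are not known exactly. Their poses are not given: they have to be found in the camera images.
- bottle_large: The tallest container: square white bottle with a red screw cap, 137 mm tall. Body 64 x 64 mm up to 105 mm; round cap 40 mm in diameter from 117 to 137 mm, easiest to grip. About 0.34 kg. Loose, upright. Origin: centre of its underside, z axis up, x and y axes square to its sides.
- bottle_small: The second tallest: square white bottle with a white screw cap, 103 mm tall. Body 54 x 54 mm up to 85 mm; round cap 36 mm in diameter from 85 to 103 mm, easiest to grip. About 0.12 kg. Loose, upright. Origin: centre of its underside, z axis up, x and y axes square to its sides.
- jar: The third tallest: small round jar of amber glass with a white paper label and a blue screw cap, 72 mm tall. Body 40 mm in diameter; cap 37 mm in diameter, from 56 to 72 mm. About 0.06 kg. Loose, upright. Origin: centre of its underside, z axis up.
- cuvette: The shortest: clear square cuvette with a white stopper on top, 51 mm tall, 12 x 13 mm in section. About 0.012 kg, easily tipped. Loose, standing upright. Origin: centre of its underside, z axis up, x and y axes square to its sides.
- pad_1: Dark square pad, 70 x 70 x 2 mm, like pad_2 to pad_4 in every way, at the left end of the row as the robot sees it. Fixed on the strip. Origin: centre of its underside, top 2 mm higher. Left of the row, between it and where the arm starts, stands a tall fixed computer case (400 mm high, near right corner at x 0.46, y 0.16): bring the arm round in front of it.
- pad_2: Dark square pad, 70 x 70 x 2 mm, with a white ring and a centre cross, second from the left. Fixed on a flat grey strip (84 x 388 x 6 mm). Origin: centre of its underside; its top is 2 mm higher, 8 mm above the worktop. The pads lie 80 mm apart in a straight row. y axis: along the row to the left, x: across it, away from the robot.
- pad_3: Dark square pad, 70 x 70 x 2 mm, with a white ring and a centre cross, third from the left. Fixed on a flat grey strip (84 x 388 x 6 mm). Origin: centre of its underside; its top is 2 mm higher, 8 mm above the worktop. The pads lie 80 mm apart in a straight row. y axis: along the row to the left, x: across it, away from the robot.
- pad_4: Dark square pad, 70 x 70 x 2 mm, with a white ring and a centre cross, at the right end of the row. Fixed on a flat grey strip (84 x 388 x 6 mm). Origin: centre of its underside; its top is 2 mm higher, 8 mm above the worktop. The pads lie 80 mm apart in a straight row. y axis: along the row to the left, x: across it, away from the robot.
- red_end: Red block, 24 mm along the row, 70 mm across it, 18 mm tall, fixed on the strip just beyond one end of the row of pads (a white block of the same size is at the other end; which end is red changes). Its top is 24 mm above the worktop, its centre 54 mm from the centre of the nearest pad. It marks the end where the tallest goes. Origin: centre of its underside.

How it is judged:
By the outcome, as a careful person would: the job done as asked, in the order asked, and still so for the second after the job is handed in, with the robot touching nothing.
It also fails if it takes over 99 s, if anything falls off the work surface, if the arm or the gripper's body presses on something with over 40 N, if the wrist force passes 120 N, or if a joint passes its speed limit or range.

ROBOT

A 7-joint arm with a two-finger parallel gripper is mounted at the origin on a cart in front of the work surface, level with it; the furniture and walls round the work are solid. World frame = base frame: x ahead of the robot, y to its left, z up, the work surface at z = 0. Lengths are in m, angles in degrees, forces in N, time in s.
With the tool pointing down it reaches from about 0.375 to 0.925 m from the base axis. Payload 3.1 kg.
Tool frame: the origin (TCP) lies midway between the tips of the shut fingers; the grasp point (between the pads) lies 19 mm behind it; z points along the fingers, y is the line along which they close (so a half turn about z gives the same grasp; the last joint's range is limited). The gripper opens to 85 mm and grips with 20 to 120 N. Pads are 22 mm wide; open, the fingers measure 114 mm over their backs; the gripper's body (76 mm by 85 mm) begins 54 mm behind the grasp point. The pads swing forward as they close: fully open they stand 13 mm farther back than shut.
Start: joints at [-73.442, 21.939, 2.515, 91.553, -1.026, 66.532, -2.859], TCP at [0.245, 0.602, 0.231] pointing down, gripper open.
Joint ranges: [-149.38, 149.38], [-23.57, 123.04], [-84.95, 90], [0, 143.3], [-89.99, 269.99], [3.08, 112.72], [-163.45, 163.45]. Speed limits (degrees/s): [159.86, 159.86, 180, 180, 180, 180, 180].

INTERFACE

Orientations are given as a 3x3 rotation matrix whose columns are the frame's x, y, z axes.
In Python, from rig import arm, cams, sign_off, finder gives the robot as it stands.
- The arm moves only by the shell command python3 -m handwheel 'ROWS'. ROWS is JSON, a list of rows, each a list of 7 numbers: the shift along the tool's x, y, z in m, then the turn, a rotation vector about the tool's x, y, z in degrees, then the finger opening in m, from 0 to 0.0854. In form: [[dx, dy, dz, ax, ay, az, gripper], ...]. A call has 1 to 20 rows; each row is the pose to reach, as a shift and turn from the pose commanded when the call began, along the tool's axes at that moment; what a row does not reach only later rows make up. A row lasts 1/12 s, in which the tool goes at most 41.7 mm and 7.16 degrees, less where a joint would pass 70% of its speed; a pose out of reach is approached as far as the arm can. A call with a gripper value outside its range is refused whole. The fingers move at their own pace and stop on an object; the grip force is fixed at half the most. Time passes only in rows, so rows that repeat a pose let the fingers close. It gives the time, the measured TCP pose, the force, the opening and the grip force at its end, in the units of the state.
- arm.sense(): the state, without advancing time (a new reading comes with each control period).
- cams.read_camera(name): name is "side" or "top"; returns the picture (480x640x3 uint8, red, green, blue); there is no depth.
- cams.calibration(name): a dict with "mtx" (3x3 intrinsics, pixels), "rvec" (rotation vector, rad) and "tvec" (3), from world to camera coordinates, as OpenCV has them. Camera axes: x right, y down, z forward; pixel columns grow to the right and rows downward; lengths in m; the calibration is good to about 2 mm. A picture is of the moment at which its call begins. calibration takes no time and is no camera call.
- sign_off(): hands the job in; it is judged then, once.
Trained networks look in the newest picture that a camera, given by its name, has taken for a name from the list of things; names that differ only in an ending like _2 or _b are one class to them, and where a whole thing is asked for, a point or a joint stands for the part that bears it (a point fixed in the world has none). Each returns a list of dicts, best first, with "conf" (0 to 1); they miss things now and then, are a little off and sometimes report something else, mostly with a low value. They report only what shows in the picture. A call takes as long as a camera call.
- finder.masks_of(target, camera): "mask" (480x640 bool, what is visible of it).
- finder.landmark_of(target, camera): "position" ([x, y, z] in m, in world coordinates, good to about 4 mm: a listed point, or the origin of a listed thing).
The state is a dict: "time_s": time; "qpos": joint angles; "dq": joint speeds; "tau": joint torques, N m; "tcp_pos": TCP position; "tool_rot": TCP orientation; "wrist_force": force on the tool from outside, world axes, zero at the start; "ft_torque": the same for the moment, N m; "gripper_width": finger opening in m; "gripper_force": force on a finger pad.
Only numpy, scipy, OpenCV 4.12 (cv2) and the standard library are available. Lean on these libraries where they do the work, as an engineer would, in place of code of your own. Each camera call takes 0.05 s, during which the arm holds its last target. There are 200 camera calls.

## Working session

There is one attempt and no reset: what is moved stays moved. The work goes in short steps, Python scripts to look and compute and a shell command to move; the robot and the scene stay as the last step left them, time stands still between calls to the robot, and variables do not carry over. Pictures are saved under pics/ and viewed, at most 14 in all, crops included, and the job is handed in when it is done.

```bash
mkdir -p pics; ls; python3 - <<'E'
from rig import arm,cams,finder
import cv2,numpy as np
for c in("top","side"):
    im=cams.read_camera(c); cv2.imwrite(f"pics/{c}0.png",im[:,:,::-1])
    k=cams.calibration(c); R=cv2.Rodrigues(np.array(k["rvec"]))[0]; print(c,"campos",(-R.T@np.array(k["tvec"]).ravel()).round(3),"fwd",R[2].round(2))
    for n in["bottle_large","bottle_small","jar","cuvette","pad_1","pad_2","red_end"]:
        print(n,[(np.round(d["position"],3).tolist(),round(d["conf"],2)) for d in finder.landmark_of(n,c)][:5])
s=arm.sense(); print(s["time_s"],s["tcp_pos"],np.round(s["tool_rot"],3))
E
```

```text
pics
top campos [ 0.364 -0.155  0.868] fwd [ 0.22  0.03 -0.98]
bottle_large [([0.457, -0.06, -0.002], 0.84), ([0.533, -0.298, 0.009], 0.48)]
bottle_small [([0.412, -0.286, -0.003], 0.78)]
jar [([0.422, -0.165, 0.001], 0.96)]
cuvette [([0.482, 0.045, -0.001], 0.64)]
pad_1 [([0.629, -0.104, 0.006], 0.87), ([0.595, -0.177, 0.008], 0.87), ([0.558, -0.248, 0.008], 0.86), ([0.666, -0.039, 0.004], 0.79)]
pad_2 [([0.629, -0.104, 0.006], 0.87), ([0.595, -0.177, 0.008], 0.87), ([0.558, -0.248, 0.008], 0.86), ([0.666, -0.039, 0.004], 0.79)]
red_end [([0.534, -0.302, 0.011], 0.72)]
side campos [0.232 0.536 0.474] fwd [ 0.38 -0.77 -0.51]
bottle_large [([0.461, -0.065, 0.005], 0.82)]
bottle_small [([0.416, -0.282, 0.004], 0.59)]
jar [([0.421, -0.164, -0.004], 0.96)]
cuvette [([0.481, 0.039, -0.002], 0.63)]
pad_1 [([0.591, -0.179, 0.0], 0.76), ([0.629, -0.11, 0.006], 0.56), ([0.558, -0.253, 0.006], 0.47)]
pad_2 [([0.591, -0.179, 0.0], 0.76), ([0.629, -0.11, 0.006], 0.56), ([0.558, -0.253, 0.006], 0.47)]
red_end [([0.536, -0.304, 0.004], 0.74)]
0.8 [0.24518718 0.60202037 0.23131689] [[-0.926  0.377  0.   ]
 [ 0.377  0.926  0.   ]
 [ 0.     0.    -1.   ]]
```

View pics/top0.png

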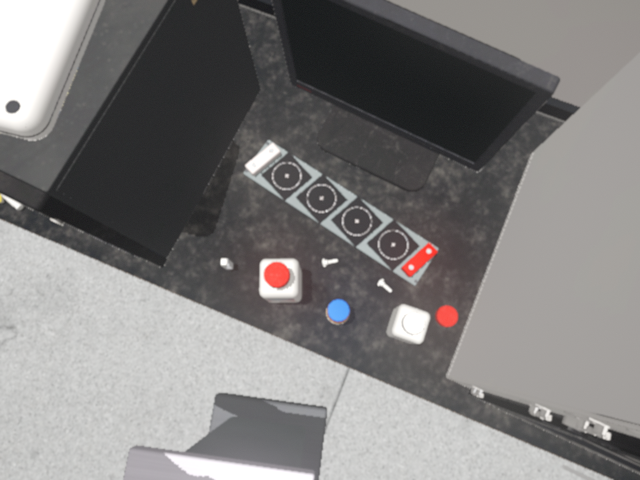

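View pics/side0.png

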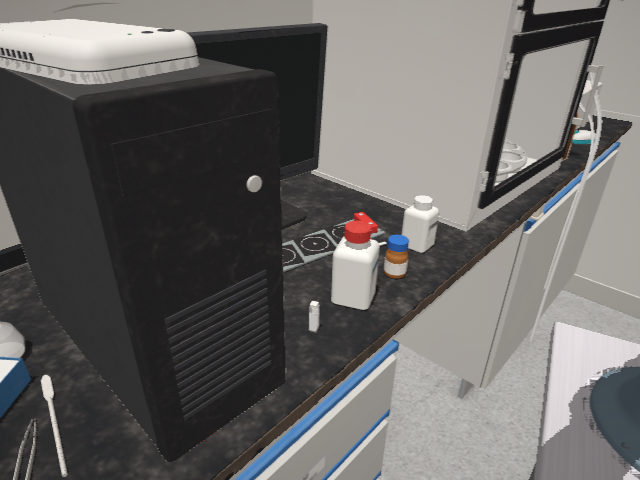

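The top picture shows the white block at the left end (263,158) and the red one at the right (420,262). So the large bottle goes on pad_4, small bottle on pad_3, jar on pad_2 and cuvette on pad_1. The loose red disc at (447,316) and the screws at (330,262) and (385,285) are distractors. The side view shows the containers standing in front of the strip.

```bash
cat > h.py <<'E'
import numpy as np,cv2
from scipy.spatial.transform import Rotation as Ro
from rig import arm,cams,finder
def cal(c):
    k=cams.calibration(c);R=cv2.Rodrigues(np.array(k["rvec"]))[0];t=np.array(k["tvec"]).ravel();return np.array(k["mtx"]),R,t
def ray(c,u,v):
    K,R,t=cal(c);d=R.T@np.linalg.inv(K)@[u,v,1];return -R.T@t,d
def onz(c,u,v,z):
    o,d=ray(c,u,v);return o+d*(z-o[2])/d[2]
def tri(a,b):
    (o1,d1),(o2,d2)=ray("top",*a),ray("side",*b)
    s=np.linalg.lstsq(np.c_[d1,-d2],o2-o1,rcond=None)[0];p,q=o1+d1*s[0],o2+d2*s[1];return (p+q)/2,np.linalg.norm(p-q)
def go(*wps):
    """wps: (x,y,z of TCP, tool-y heading deg); prints shift in tool axes, and turn about z"""
    s=arm.sense();R=np.array(s["tool_rot"]);p=np.array(s["tcp_pos"]);h=np.degrees(np.arctan2(R[1,1],R[0,1]))
    print("t",round(s["time_s"],2),"tcp",p.round(4),"head",round(h,1),"w",round(s["gripper_width"],4),"f",np.round(s["wrist_force"],1),"q",np.round(s["qpos"],0))
    for w in wps:
        a=(-(w[3]-h)+180)%360-180
        print(w,"->",(R.T@(np.array(w[:3])-p)).round(4),"az",round(a,1))
E
python3 - <<'E'
from h import *
im=cv2.imread("pics/top0.png")
cv2.imwrite("pics/crop0.png",cv2.resize(im[150:345,210:470],None,fx=3,fy=3,interpolation=cv2.INTER_CUBIC))
hsv=cv2.cvtColor(im,cv2.COLOR_BGR2HSV)
def cen(m):
    n,l,s,c=cv2.connectedComponentsWithStats(m.astype(np.uint8));i=1+np.argmax(s[1:,4]);return c[i],s[i]
H,S,V=hsv[...,0],hsv[...,1],hsv[...,2]
red=((H<10)|(H>170))&(S>150)&(V>100);blue=(H>95)&(H<125)&(S>130)&(V>80)
r=red.copy();r[:, :255]=0;r[:,300:]=0
b=blue.copy();b[:290]=0;b[330:]=0
for n,m,z in(("large",r,.137),("jar",b,.072)):
    c,s=cen(m);print(n,c.round(1),s,onz("top",*c,z-.004).round(4))
for p in[(450,378),(165,265),(475,165),(550,80),(45,205),(250,90)]:print(p,onz("top",*p,0).round(3))
print("monitor corner",tri((475,165),(320,170)),tri((550,80),(327,27)))
print("case top corner?",tri((165,265),(165,455)))
E
```

```text
large [276.6 274.5] [265 263  24  24 465] [ 0.4597 -0.0628  0.133 ]
jar [338.4 309.4] [328 299  22  22 369] [ 0.4234 -0.1659  0.068 ]
(450, 378) [ 0.335 -0.375  0.   ]
(165, 265) [0.468 0.161 0.   ]
(475, 165) [ 0.737 -0.395  0.   ]
(550, 80) [ 0.939 -0.533  0.   ]
(45, 205) [0.552 0.412 0.   ]
(250, 90) [0.84  0.064 0.   ]
monitor corner (array([ 0.69219568, -0.37468802,  0.08121023]), np.float64(0.0199631047637103)) (array([ 0.67672949, -0.36791978,  0.38316254]), np.float64(0.01503902639791256))
case top corner? (array([ 0.53543681,  0.23942728, -0.10819398]), np.float64(0.12782040884910167))
```

View pics/crop0.png

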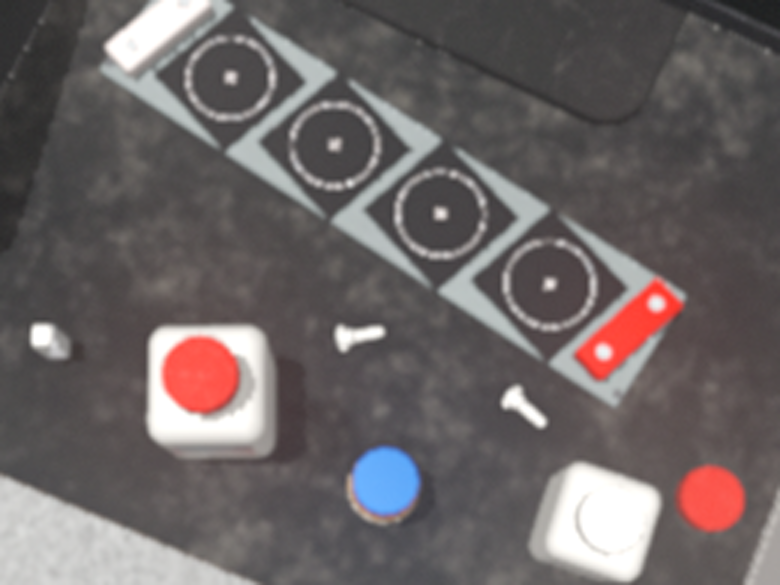

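Crop: pad centres at (231,77), (335,145), (440,213) and (549,284). The large bottle's top edge runs (152,328) to (270,326) and the small one's (578,463) to (658,488). The cuvette stopper is at (43,335). The monitor foot is behind pads 2 and 3.

```bash
python3 - <<'E'
from h import *
f=lambda u,v,z:onz("top",210+(u-1)/3,150+(v-1)/3,z)
ang=lambda a,b:np.degrees(np.arctan2(*(b-a)[1::-1]))
P=[f(*c,.008) for c in((231,77),(335,145),(440,213),(549,284))]
for p in P:print("pad",p.round(4))
print("row heading",ang(P[3],P[0]),"len",np.linalg.norm(P[3]-P[0]))
print("pad edge",ang(f(230,150,.008),f(305,80,.008)))
print("large top edge",ang(f(270,326,.105),f(152,328,.105)),"small",ang(f(658,488,.085),f(578,463,.085)),"cuv",ang(f(54,326,.05),f(34,324,.05)))
print("small cap",f(612,520,.103).round(4),"large",f(201,375,.137).round(4),"jar",f(386,482,.072).round(4),"cuv top",f(44,334,.051).round(4))
print("mon edge z.08",onz("top",475,165,.08).round(3),onz("top",290,85,.08).round(3), "z.38",onz("top",550,80,.38).round(3),onz("top",275,0,.38).round(3))
print("cab",onz("top",530,150,0),"case top corner",onz("top",48,212,.4),onz("top",165,265,.0),onz("top",258,90,0))
go((.33,.20,.231,31),(.375,.08,.231,12),(.46,-.063,.20,-8))
E
```

```text
pad [ 0.6673 -0.0374  0.008 ]
pad [ 0.6309 -0.1091  0.008 ]
pad [ 0.5954 -0.1797  0.008 ]
pad [ 0.5591 -0.2515  0.008 ]
row heading 63.172592825247314 len 0.2398363754273434
pad edge -37.889958469836614
large top edge 98.3540746484074 small 79.94947150411278 cuv 91.60490833206953
small cap [ 0.415  -0.2863  0.103 ] large [ 0.459  -0.0635  0.137 ] jar [ 0.4216 -0.1659  0.072 ] cuv top [0.4821 0.0414 0.051 ]
mon edge z.08 [ 0.703 -0.373  0.08 ] [ 0.816 -0.028  0.08 ] z.38 [ 0.687 -0.368  0.38 ] [ 0.752 -0.042  0.38 ]
cab [ 0.78200769 -0.49898269  0.        ] case top corner [0.45869406 0.14592174 0.4       ] [0.46801075 0.16143939 0.        ] [0.84228031 0.04751727 0.        ]
t 0.8 tcp [0.2452 0.602  0.2313] head 67.8 w 0.0859 f [-0.   0.5 -0.3] q [-73.  22.   3.  92.  -1.  67.  -3.]
(0.33, 0.2, 0.231, 31) -> [-2.302e-01 -3.403e-01  3.000e-04] az 36.8
(0.375, 0.08, 0.231, 12) -> [-3.171e-01 -4.345e-01  3.000e-04] az 55.8
(0.46, -0.063, 0.2, -8) -> [-0.4498 -0.5349  0.0313] az 75.8
```

```bash
python3 -m handwheel '[[-0.23,-0.34,0,0,0,37,0.0854],[-0.23,-0.34,0,0,0,37,0.0854],[-0.23,-0.34,0,0,0,37,0.0854],[-0.23,-0.34,0,0,0,37,0.0854],[-0.23,-0.34,0,0,0,37,0.0854],[-0.23,-0.34,0,0,0,37,0.0854],[-0.23,-0.34,0,0,0,37,0.0854],[-0.23,-0.34,0,0,0,37,0.0854],[-0.23,-0.34,0,0,0,37,0.0854],[-0.23,-0.34,0,0,0,37,0.0854],[-0.23,-0.34,0,0,0,37,0.0854],[-0.317,-0.434,0,0,0,56,0.0854],[-0.317,-0.434,0,0,0,56,0.0854],[-0.317,-0.434,0,0,0,56,0.0854],[-0.317,-0.434,0,0,0,56,0.0854],[-0.378,-0.518,0,0,0,68,0.0854],[-0.378,-0.518,0,0,0,68,0.0854],[-0.378,-0.518,0,0,0,68,0.0854],[-0.378,-0.518,0,0,0,68,0.0854],[-0.378,-0.518,0,0,0,68,0.0854]]'
python3 -c "
from h import *
go((.46,-.063,.2,8.4),(.46,-.063,.107,8.4))"
```

```text
time_s: 2.47
tcp_pos: [0.4002, -0.021, 0.2316]
tool_rot: [[0.006, 1.0, 0.001], [1.0, -0.006, 0.001], [0.001, 0.001, -1.0]]
wrist_force: [0.6, 1.1, 0.3]
gripper_width: 0.0854
gripper_force: 0.0
t 2.47 tcp [ 0.4002 -0.021   0.2316] head -0.4 w 0.0854 f [0.6 1.1 0.3] q [-43. -10.  37. 125.   7.  63. -10.]
(0.46, -0.063, 0.2, 8.4) -> [-0.0417  0.06    0.0315] az -8.8
(0.46, -0.063, 0.107, 8.4) -> [-0.0418  0.06    0.1245] az -8.8
```

```bash
python3 -m handwheel '[[-0.042,0.06,0.03,0,0,-8.8,0.0854],[-0.042,0.06,0.03,0,0,-8.8,0.0854],[-0.042,0.06,0.03,0,0,-8.8,0.0854],[-0.042,0.06,0.05,0,0,-8.8,0.0854],[-0.042,0.06,0.07,0,0,-8.8,0.0854],[-0.042,0.06,0.09,0,0,-8.8,0.0854],[-0.042,0.06,0.11,0,0,-8.8,0.0854],[-0.042,0.06,0.1245,0,0,-8.8,0.0854],[-0.042,0.06,0.1245,0,0,-8.8,0.0854],[-0.042,0.06,0.1245,0,0,-8.8,0.03],[-0.042,0.06,0.1245,0,0,-8.8,0.03],[-0.042,0.06,0.1245,0,0,-8.8,0.03],[-0.042,0.06,0.1245,0,0,-8.8,0.03],[-0.042,0.06,0.1245,0,0,-8.8,0.03],[-0.042,0.06,0.1245,0,0,-8.8,0.03],[-0.042,0.06,0.1245,0,0,-8.8,0.03],[-0.042,0.06,0.1245,0,0,-8.8,0.03],[-0.042,0.06,0.1245,0,0,-8.8,0.03]]'
python3 - <<'E'
from h import *
ims=[cv2.resize(cv2.cvtColor(cams.read_camera(c),cv2.COLOR_RGB2BGR)[r:r+240,x:x+300],(400,320)) for c,r,x in(("top",120,180),("side",150,250))]
cv2.imwrite("pics/g1.png",np.hstack(ims))
go((.46,-.063,.187,8.4),(.559,-.2515,.187,-27),(.559,-.2515,.116,-27))
E
```

```text
time_s: 3.97
tcp_pos: [0.4607, -0.0621, 0.1082]
tool_rot: [[-0.15, 0.989, 0.002], [0.989, 0.15, 0.002], [0.001, 0.002, -1.0]]
wrist_force: [-2.9, 0.4, 5.4]
gripper_width: 0.0385
gripper_force: 60.0
t 4.07 tcp [ 0.4607 -0.0621  0.1082] head 8.6 w 0.0386 f [-1.8  0.2  4.7] q [-38.  14.  45. 124. -14.  46.  25.]
(0.46, -0.063, 0.187, 8.4) -> [-0.0006 -0.0007 -0.0788] az 0.2
(0.559, -0.2515, 0.187, -27) -> [-0.2019  0.0688 -0.0789] az 35.6
(0.559, -0.2515, 0.116, -27) -> [-0.202   0.0687 -0.0079] az 35.6
```

View pics/g1.png

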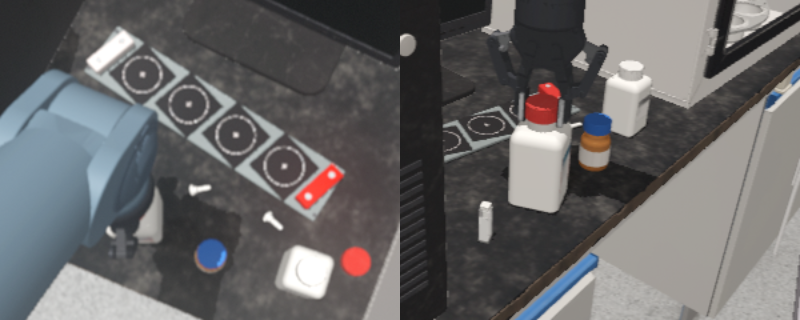

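```bash
python3 -m handwheel '[[0,0,-0.02,0,0,0,0.03],[0,0,-0.05,0,0,0,0.03],[0,0,-0.079,0,0,0,0.03],[-0.01,0.004,-0.079,0,0,2,0.03],[-0.03,0.01,-0.079,0,0,6,0.03],[-0.055,0.019,-0.079,0,0,10,0.03],[-0.08,0.027,-0.079,0,0,15,0.03],[-0.105,0.036,-0.079,0,0,19,0.03],[-0.13,0.044,-0.079,0,0,23,0.03],[-0.155,0.053,-0.079,0,0,28,0.03],[-0.178,0.061,-0.079,0,0,32,0.03],[-0.194,0.066,-0.079,0,0,35,0.03],[-0.202,0.069,-0.079,0,0,35.6,0.03],[-0.202,0.069,-0.079,0,0,35.6,0.03],[-0.202,0.069,-0.06,0,0,35.6,0.03],[-0.202,0.069,-0.045,0,0,35.6,0.03],[-0.202,0.069,-0.03,0,0,35.6,0.03],[-0.202,0.069,-0.02,0,0,35.6,0.03],[-0.202,0.069,-0.015,0,0,35.6,0.03],[-0.202,0.069,-0.015,0,0,35.6,0.03]]'
python3 - <<'E'
from h import *
ims=[cv2.resize(cv2.cvtColor(cams.read_camera(c),cv2.COLOR_RGB2BGR)[r:r+240,x:x+300],(400,320)) for c,r,x in(("top",120,230),("side",100,250))]
cv2.imwrite("pics/g2.png",np.hstack(ims))
for c in("top","side"):print([np.round(d["position"],3) for d in finder.landmark_of("bottle_large",c)])
go((.559,-.2515,.1165,-27),(.559,-.2515,.2,-27))
E
```

```text
time_s: 5.73
tcp_pos: [0.557, -0.2504, 0.1197]
tool_rot: [[0.453, 0.892, -0.004], [0.892, -0.453, 0.002], [-0.0, -0.004, -1.0]]
wrist_force: [0.6, -0.3, -5.3]
gripper_width: 0.0386
gripper_force: 62.4
[array([ 0.551, -0.251,  0.013])]
[array([ 0.557, -0.251,  0.016]), array([ 0.593, -0.179,  0.   ])]
t 5.93 tcp [ 0.5591 -0.2524  0.1228] head -27.0 w 0.0388 f [ 0.1 -0.5 -4.2] q [-17.  33.  49. 104. -29.  57.  17.]
(0.559, -0.2515, 0.1165, -27) -> [ 0.0007 -0.0005  0.0063] az 0.0
(0.559, -0.2515, 0.2, -27) -> [ 0.0007 -0.0003 -0.0772] az 0.0
```

View pics/g2.png

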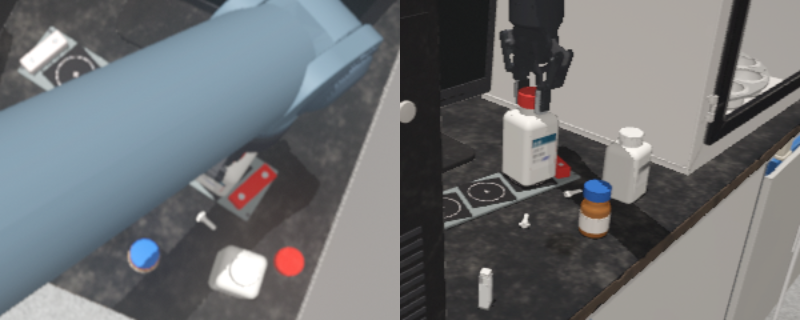

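Side crop: the bottle is upright, held just above pad_4. The top view is mostly hidden by the arm. I'll lower it, release and rise.

```bash
python3 -m handwheel '[[0.0005,0,0.003,0,0,0,0.03],[0.0005,0,0.006,0,0,0,0.03],[0.0005,0,0.0065,0,0,0,0.03],[0.0005,0,0.0065,0,0,0,0.03],[0.0005,0,0.0065,0,0,0,0.045],[0.0005,0,0.0065,0,0,0,0.06],[0.0005,0,0.0065,0,0,0,0.075],[0.0005,0,0.0065,0,0,0,0.0854],[0.0005,0,0.0065,0,0,0,0.0854],[0.0005,0,0.0065,0,0,0,0.0854],[0.0005,0,-0.01,0,0,0,0.0854],[0.0005,0,-0.04,0,0,0,0.0854],[0.0005,0,-0.08,0,0,0,0.0854],[0.0005,0,-0.08,0,0,0,0.0854]]'
python3 - <<'E'
from h import *
go((.44,-.15,.19,-15),(.415,-.285,.19,-10.2),(.415,-.285,.078,-10.2))
E
```

```text
time_s: 7.1
tcp_pos: [0.5627, -0.2548, 0.2094]
tool_rot: [[0.454, 0.891, 0.012], [0.891, -0.454, -0.005], [0.001, 0.013, -1.0]]
wrist_force: [0.5, -1.0, 1.9]
gripper_width: 0.0852
gripper_force: 0.0
t 7.1 tcp [ 0.5627 -0.2548  0.2094] head -27.0 w 0.0852 f [ 0.5 -1.   1.9] q [-21.  27.  54. 100. -24.  65.  13.]
(0.44, -0.15, 0.19, -15) -> [ 0.0376 -0.1572  0.0174] az -12.0
(0.415, -0.285, 0.19, -10.2) -> [-0.094  -0.1182  0.0177] az -16.8
(0.415, -0.285, 0.078, -10.2) -> [-0.0942 -0.1196  0.1297] az -16.8
```

```bash
python3 -m handwheel '[[-0.02,-0.025,0,0,0,-4,0.0854],[-0.045,-0.055,0,0,0,-8,0.0854],[-0.07,-0.085,0.005,0,0,-12,0.0854],[-0.09,-0.108,0.01,0,0,-16,0.0854],[-0.095,-0.114,0.012,0,0,-16.8,0.0854],[-0.095,-0.114,0.012,0,0,-16.8,0.0854],[-0.095,-0.114,0.012,0,0,-16.8,0.0854],[-0.095,-0.114,0.012,0,0,-16.8,0.0854]]'
python3 - <<'E'
from h import *
for c in("side","top"):
    im=cv2.cvtColor(cams.read_camera(c),cv2.COLOR_RGB2BGR)
    for n in("bottle_small","bottle_large"):print(c,n,[(np.round(d["position"],3),round(d["conf"],2)) for d in finder.landmark_of(n,c)][:2])
    cv2.imwrite(f"pics/g3{c}.png",im)
go((.415,-.285,.078,-10.2))
E
```

```text
time_s: 7.77
tcp_pos: [0.4162, -0.2839, 0.1904]
tool_rot: [[0.175, 0.985, 0.002], [0.985, -0.175, -0.001], [-0.001, 0.002, -1.0]]
wrist_force: [0.5, 0.7, 0.4]
gripper_width: 0.0859
gripper_force: 0.0
side bottle_small [(array([ 0.413, -0.286,  0.004]), 0.79)]
side bottle_large [(array([ 0.556, -0.253,  0.011]), 0.84)]
top bottle_small [(array([ 0.414, -0.287, -0.003]), 0.95)]
top bottle_large [(array([ 0.556, -0.255,  0.01 ]), 0.94)]
t 8.07 tcp [ 0.4147 -0.2842  0.1898] head -10.1 w 0.0852 f [-0.1  0.8 -0.1] q [-21.  13.  57. 116. -12.  58.  32.]
(0.415, -0.285, 0.078, -10.2) -> [-0.0006  0.0004  0.1118] az 0.1
```

View pics/g3side.png

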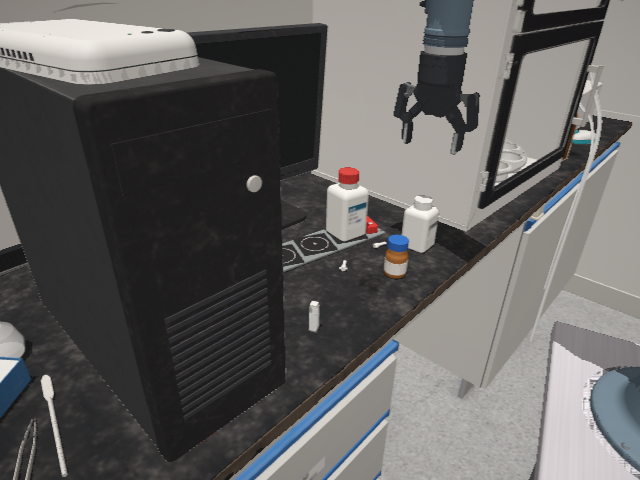

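The large bottle stands upright on pad_4 at (347,200), and the gripper is above the small bottle. I'll descend and grip its cap.

```bash
python3 -m handwheel '[[-0.001,0,0.02,0,0,0,0.0854],[-0.002,0,0.045,0,0,0,0.0854],[-0.002,0,0.07,0,0,0,0.0854],[-0.002,0,0.09,0,0,0,0.0854],[-0.002,0,0.102,0,0,0,0.0854],[-0.002,0,0.109,0,0,0,0.0854],[-0.002,0,0.109,0,0,0,0.0854],[-0.002,0,0.109,0,0,0,0.06],[-0.002,0,0.109,0,0,0,0.045],[-0.002,0,0.109,0,0,0,0.03],[-0.002,0,0.109,0,0,0,0.026],[-0.002,0,0.109,0,0,0,0.026],[-0.002,0,0.109,0,0,0,0.026],[-0.002,0,0.109,0,0,0,0.026],[-0.002,0,0.109,0,0,0,0.026]]'
python3 - <<'E'
from h import *
go((.44,-.23,.18,-18),(.5955,-.18,.18,-27),(.5955,-.18,.0895,-27))
E
```

```text
time_s: 9.32
tcp_pos: [0.4159, -0.2878, 0.0833]
tool_rot: [[0.176, 0.984, 0.005], [0.984, -0.176, -0.001], [-0.001, 0.005, -1.0]]
wrist_force: [-0.3, 1.1, 9.8]
gripper_width: 0.0327
gripper_force: 81.4
t 9.32 tcp [ 0.4159 -0.2878  0.0833] head -10.2 w 0.0327 f [-0.3  1.1  9.8] q [-12.  24.  49. 120. -25.  46.  43.]
(0.44, -0.23, 0.18, -18) -> [ 0.0611  0.0141 -0.0967] az 7.8
(0.5955, -0.18, 0.18, -27) -> [ 0.1377  0.1583 -0.096 ] az 16.8
(0.5955, -0.18, 0.0895, -27) -> [ 0.1378  0.1578 -0.0055] az 16.8
```

```bash
python3 -m handwheel '[[0,0,-0.02,0,0,0,0.026],[0,0,-0.05,0,0,0,0.026],[0,0,-0.08,0,0,0,0.026],[0.01,0.002,-0.105,0,0,1,0.026],[0.03,0.008,-0.115,0,0,3,0.026],[0.06,0.016,-0.115,0,0,6,0.026],[0.09,0.023,-0.115,0,0,9,0.026],[0.12,0.031,-0.115,0,0,12,0.026],[0.15,0.04,-0.115,0,0,15,0.026],[0.167,0.05,-0.115,0,0,16.8,0.026],[0.165,0.07,-0.115,0,0,16.8,0.026],[0.158,0.095,-0.115,0,0,16.8,0.026],[0.15,0.12,-0.115,0,0,16.8,0.026],[0.142,0.142,-0.115,0,0,16.8,0.026],[0.138,0.155,-0.115,0,0,16.8,0.026],[0.1365,0.159,-0.115,0,0,16.8,0.026],[0.1365,0.159,-0.115,0,0,16.8,0.026],[0.1365,0.159,-0.115,0,0,16.8,0.026]]'
python3 - <<'E'
from h import *
cv2.imwrite("pics/g4.png",cv2.resize(cv2.cvtColor(cams.read_camera("side"),cv2.COLOR_RGB2BGR)[100:350,240:490],(600,600)))
print([(np.round(d["position"],3),d["conf"]) for d in finder.landmark_of("bottle_small","side")])
go((.5955,-.18,.092,-27))
E
```

```text
time_s: 10.82
tcp_pos: [0.5931, -0.1798, 0.1956]
tool_rot: [[0.454, 0.891, -0.001], [0.891, -0.454, 0.001], [-0.0, -0.001, -1.0]]
wrist_force: [-0.4, 0.2, -1.3]
gripper_width: 0.0329
gripper_force: 79.5
[(array([ 0.594, -0.178,  0.116]), 0.92)]
t 10.92 tcp [ 0.593  -0.1793  0.1956] head -27.0 w 0.0325 f [-0.3 -0.1 -1.3] q [-26.  28.  51. 100. -24.  64.   6.]
(0.5955, -0.18, 0.092, -27) -> [0.0005 0.0027 0.1036] az 0.0
```

View pics/g4.png

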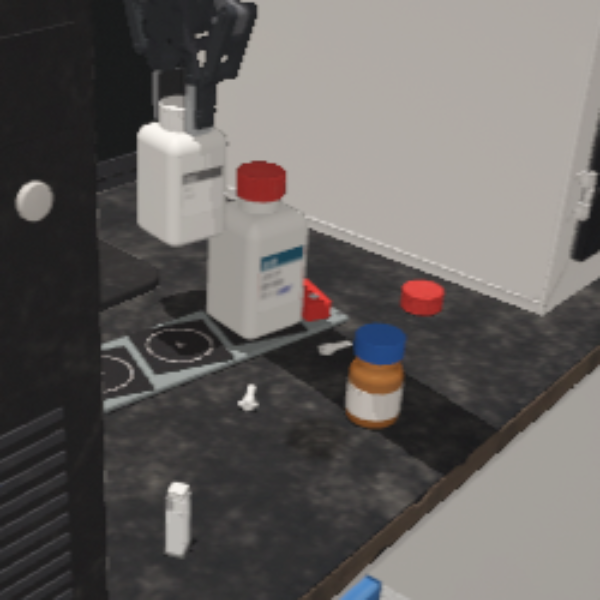

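The small bottle hangs upright at about (180,180) in the crop, clear of the large one. The jar and cuvette are standing.

```bash
python3 -m handwheel '[[0.0005,0.002,0.02,0,0,0,0.026],[0.0005,0.0025,0.04,0,0,0,0.026],[0.0005,0.0025,0.06,0,0,0,0.026],[0.0005,0.0025,0.078,0,0,0,0.026],[0.0005,0.0025,0.09,0,0,0,0.026],[0.0005,0.0025,0.098,0,0,0,0.026],[0.0005,0.0025,0.101,0,0,0,0.026],[0.0005,0.0025,0.103,0,0,0,0.026],[0.0005,0.0025,0.1045,0,0,0,0.026],[0.0005,0.0025,0.1045,0,0,0,0.026],[0.0005,0.0025,0.1045,0,0,0,0.026],[0.0005,0.0025,0.1045,0,0,0,0.026]]'
python3 -c "
from h import *
go((.5955,-.18,.09,-27))
print([np.round(d['position'],3) for d in (cams.read_camera('side'),finder.landmark_of('bottle_small','side'))[1]])"
```

```text
time_s: 11.92
tcp_pos: [0.5971, -0.181, 0.0921]
tool_rot: [[0.453, 0.891, 0.001], [0.891, -0.453, -0.0], [0.0, 0.001, -1.0]]
wrist_force: [0.6, 0.4, -0.9]
gripper_width: 0.0326
gripper_force: 79.5
t 11.92 tcp [ 0.5971 -0.181   0.0921] head -27.0 w 0.0326 f [ 0.6  0.4 -0.9] q [-22.  35.  46. 103. -31.  55.  10.]
(0.5955, -0.18, 0.09, -27) -> [ 0.0002 -0.0019  0.0021] az 0.0
[array([ 0.595, -0.177,  0.01 ])]
```

```bash
python3 -m handwheel '[[0,-0.001,0.001,0,0,0,0.026],[0,-0.001,0.0015,0,0,0,0.026],[0,-0.001,0.0015,0,0,0,0.026],[0,-0.001,0.0015,0,0,0,0.026]]'; python3 -m handwheel '[[0,0,0.0005,0,0,0,0.026],[0,0,0.001,0,0,0,0.026],[0,0,0.001,0,0,0,0.026]]';python3 -c "
from h import *
go((.5955,-.18,.09,-27))"
```

```text
time_s: 12.35
tcp_pos: [0.5969, -0.1806, 0.0915]
tool_rot: [[0.453, 0.891, 0.003], [0.891, -0.453, 0.0], [0.001, 0.002, -1.0]]
wrist_force: [-1.4, 1.3, 5.9]
gripper_width: 0.0326
gripper_force: 81.0
time_s: 12.6
tcp_pos: [0.597, -0.1806, 0.0914]
tool_rot: [[0.453, 0.891, 0.002], [0.891, -0.453, 0.001], [0.002, 0.002, -1.0]]
wrist_force: [-2.4, 1.8, 9.8]
gripper_width: 0.0326
gripper_force: 82.1
t 12.6 tcp [ 0.597  -0.1806  0.0914] head -27.0 w 0.0326 f [-2.4  1.8  9.8] q [-22.  35.  46. 103. -31.  54.  10.]
(0.5955, -0.18, 0.09, -27) -> [-0.0002 -0.0016  0.0014] az 0.0
```

```bash
python3 -m handwheel '[[0,0,-0.001,0,0,0,0.026],[0,0,-0.001,0,0,0,0.04],[0,0,-0.001,0,0,0,0.055],[0,0,-0.001,0,0,0,0.07],[0,0,-0.001,0,0,0,0.0854],[0,0,-0.001,0,0,0,0.0854],[0,0,-0.001,0,0,0,0.0854],[0,0,-0.02,0,0,0,0.0854],[0,0,-0.05,0,0,0,0.0854],[0,0,-0.085,0,0,0,0.0854],[0,0,-0.09,0,0,0,0.0854],[-0.013,-0.032,-0.09,0,0,0,0.0854],[-0.026,-0.064,-0.09,0,0,0,0.0854],[-0.04,-0.096,-0.09,0,0,0,0.0854],[-0.053,-0.13,-0.09,0,0,0,0.0854],[-0.066,-0.16,-0.09,0,0,0,0.0854],[-0.066,-0.161,-0.09,0,0,0,0.0854],[-0.066,-0.161,-0.09,0,0,0,0.0854],[-0.066,-0.161,-0.09,0,0,0,0.0854]]'
python3 - <<'E'
from h import *
cv2.imwrite("pics/g5.png",cv2.resize(cv2.cvtColor(cams.read_camera("side"),cv2.COLOR_RGB2BGR)[100:350,240:490],(500,500)))
for n in("bottle_small","jar","bottle_large"):print(n,[np.round(d["position"],3) for d in finder.landmark_of(n,"side")][:1])
go((.422,-.166,.047,-27))
E
```

```text
time_s: 14.18
tcp_pos: [0.4231, -0.1658, 0.1792]
tool_rot: [[0.453, 0.891, 0.002], [0.891, -0.453, 0.001], [0.002, 0.002, -1.0]]
wrist_force: [0.1, 0.1, -0.1]
gripper_width: 0.0853
gripper_force: 0.0
bottle_small [array([ 0.595, -0.175,  0.009])]
jar [array([ 0.421, -0.168, -0.003])]
bottle_large [array([ 0.561, -0.254,  0.01 ])]
t 14.38 tcp [ 0.4237 -0.1666  0.1792] head -26.9 w 0.0852 f [0.9 0.2 0.5] q [-42.   5.  62. 122.  -5.  55.  -4.]
(0.422, -0.166, 0.047, -27) -> [ 1.000e-04 -2.000e-03  1.322e-01] az 0.1
```

View pics/g5.png

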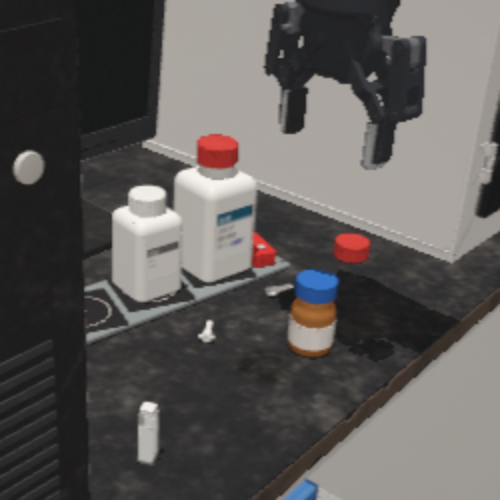

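Both bottles stand upright on pads 4 and 3. Next is the jar, gripped by its cap.

```bash
python3 -m handwheel '[[0,-0.001,0.025,0,0,0,0.0854],[0,-0.001,0.055,0,0,0,0.0854],[0,-0.001,0.08,0,0,0,0.0854],[0,-0.001,0.1,0,0,0,0.0854],[0,-0.001,0.115,0,0,0,0.0854],[0,-0.001,0.126,0,0,0,0.0854],[0,-0.001,0.127,0,0,0,0.0854],[0,-0.001,0.127,0,0,0,0.0854],[0,-0.001,0.127,0,0,0,0.06],[0,-0.001,0.127,0,0,0,0.045],[0,-0.001,0.127,0,0,0,0.032],[0,-0.001,0.127,0,0,0,0.027],[0,-0.001,0.127,0,0,0,0.027],[0,-0.001,0.127,0,0,0,0.027],[0,-0.001,0.127,0,0,0,0.027],[0,-0.001,0.127,0,0,0,0.027]]'
python3 -c "
from h import *
go((.55,-.068,.145,-27),(.631,-.109,.145,-27),(.631,-.109,.06,-27))"
```

```text
time_s: 15.72
tcp_pos: [0.4221, -0.1657, 0.0527]
tool_rot: [[0.453, 0.891, 0.002], [0.891, -0.453, 0.001], [0.001, 0.001, -1.0]]
wrist_force: [0.2, 1.1, 5.5]
gripper_width: 0.0348
gripper_force: 59.2
t 15.72 tcp [ 0.4221 -0.1657  0.0527] head -27.0 w 0.0348 f [0.2 1.1 5.5] q [-28.  23.  50. 127. -27.  41.  14.]
(0.55, -0.068, 0.145, -27) -> [ 0.1452  0.0699 -0.092 ] az 0.0
(0.631, -0.109, 0.145, -27) -> [ 0.1453  0.1606 -0.0919] az 0.0
(0.631, -0.109, 0.06, -27) -> [ 0.1452  0.1606 -0.0069] az 0.0
```

```bash
python3 -m handwheel '[[0,0,-0.02,0,0,0,0.027],[0,0,-0.05,0,0,0,0.027],[0.005,0,-0.08,0,0,0,0.027],[0.025,0.005,-0.092,0,0,0,0.027],[0.055,0.02,-0.092,0,0,0,0.027],[0.085,0.035,-0.092,0,0,0,0.027],[0.115,0.055,-0.092,0,0,0,0.027],[0.138,0.08,-0.092,0,0,0,0.027],[0.145,0.105,-0.092,0,0,0,0.027],[0.145,0.13,-0.092,0,0,0,0.027],[0.145,0.15,-0.092,0,0,0,0.027],[0.145,0.16,-0.092,0,0,0,0.027],[0.145,0.1605,-0.092,0,0,0,0.027],[0.145,0.1605,-0.092,0,0,0,0.027],[0.145,0.1605,-0.07,0,0,0,0.027],[0.145,0.1605,-0.05,0,0,0,0.027],[0.145,0.1605,-0.03,0,0,0,0.027],[0.145,0.1605,-0.017,0,0,0,0.027],[0.145,0.1605,-0.015,0,0,0,0.027],[0.145,0.1605,-0.015,0,0,0,0.027]]'
python3 - <<'E'
from h import *
cv2.imwrite("pics/g6.png",cv2.resize(cv2.cvtColor(cams.read_camera("side"),cv2.COLOR_RGB2BGR)[100:350,240:490],(500,500)))
for n in("jar","bottle_small"):print(n,[np.round(d["position"],3) for d in finder.landmark_of(n,"side")][:1])
go((.631,-.109,.061,-27))
E
```

```text
time_s: 17.38
tcp_pos: [0.6286, -0.1084, 0.066]
tool_rot: [[0.453, 0.891, -0.003], [0.891, -0.453, 0.001], [-0.0, -0.003, -1.0]]
wrist_force: [1.2, -0.1, -0.4]
gripper_width: 0.0346
gripper_force: 60.0
jar [array([ 0.627, -0.108,  0.01 ])]
bottle_small [array([ 0.598, -0.175,  0.01 ])]
t 17.53 tcp [ 0.6311 -0.1095  0.0683] head -27.0 w 0.0346 f [ 0.9  0.1 -0.5] q [-27.  39.  45. 101. -34.  54.   5.]
(0.631, -0.109, 0.061, -27) -> [ 0.0004 -0.0003  0.0073] az 0.0
```

View pics/g6.png

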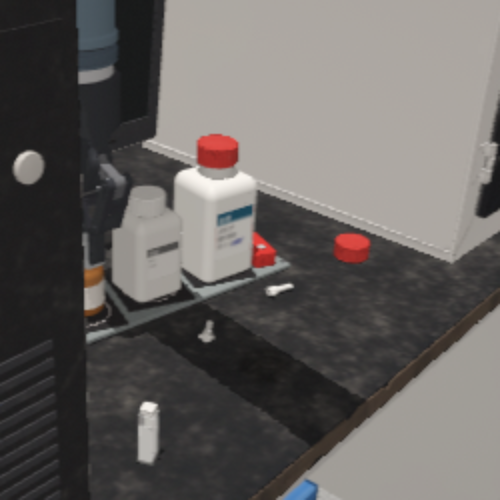

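The jar is held upright over pad_2 at (92,285) in the crop, partly behind the case, and the others are undisturbed.

```bash
python3 -m handwheel '[[0,0,0.003,0,0,0,0.027],[0,0,0.006,0,0,0,0.027],[0,0,0.0075,0,0,0,0.027],[0,0,0.008,0,0,0,0.027],[0,0,0.008,0,0,0,0.027],[0,0,0.008,0,0,0,0.027]]'; python3 -m handwheel '[[0,0,0,0,0,0,0.04],[0,0,0,0,0,0,0.055],[0,0,0,0,0,0,0.07],[0,0,0,0,0,0,0.0854],[0,0,0,0,0,0,0.0854],[0,0,0,0,0,0,0.0854],[0,0,-0.02,0,0,0,0.0854],[0,0,-0.05,0,0,0,0.0854],[0,0,-0.085,0,0,0,0.0854],[0,0,-0.11,0,0,0,0.0854],[0,-0.03,-0.11,0,0,0,0.0854],[0,-0.06,-0.11,0,0,0,0.0854],[0,-0.09,-0.11,0,0,0,0.0854],[0,-0.09,-0.11,0,0,0,0.0854],[0,-0.09,-0.11,0,0,0,0.0854]]'
python3 - <<'E'
from h import *
t,s=[cv2.cvtColor(cams.read_camera(c),cv2.COLOR_RGB2BGR) for c in("top","side")]
for c in("top","side"):print(c,[np.round(d["position"],4) for d in finder.landmark_of("cuvette",c)][:2])
cv2.imwrite("pics/g7.png",np.hstack([cv2.resize(a,(400,400),interpolation=cv2.INTER_CUBIC) for a in(t[250:280,212:242],s[290:340,290:340])]))
go((.482,.041,.17,0),(.482,.041,.02,0))
E
```

```text
time_s: 18.03
tcp_pos: [0.631, -0.1094, 0.0608]
tool_rot: [[0.453, 0.891, 0.001], [0.891, -0.453, 0.001], [0.002, 0.001, -1.0]]
wrist_force: [-1.9, 1.5, 7.7]
gripper_width: 0.0343
gripper_force: 60.8
time_s: 19.28
tcp_pos: [0.5482, -0.067, 0.1682]
tool_rot: [[0.452, 0.892, -0.002], [0.892, -0.452, 0.002], [0.001, -0.002, -1.0]]
wrist_force: [1.7, 0.3, -0.1]
gripper_width: 0.0851
gripper_force: 0.0
top [array([4.817e-01, 4.470e-02, 4.000e-04])]
side [array([ 0.4855,  0.0434, -0.0012])]
t 19.48 tcp [ 0.5513 -0.0691  0.1693] head -27.0 w 0.0855 f [ 0.4 -0.6  1. ] q [-42.  23.  55. 110. -22.  58.  -5.]
(0.482, 0.041, 0.17, 0) -> [ 0.0667 -0.1118 -0.0009] az -27.0
(0.482, 0.041, 0.02, 0) -> [ 0.0667 -0.1121  0.1491] az -27.0
```

View pics/g7.png

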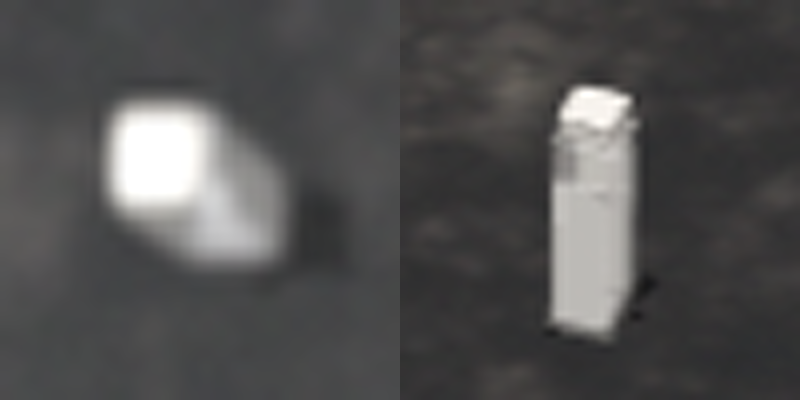

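The cuvette stands upright. Its stopper is at about (157,157) in the left crop, with sides nearly square to the picture.

```bash
python3 - <<'E'
from h import *
a,b=(212+157/13.33-.5,250+157/13.33-.5),(290+197/8-.5,290+108/8-.5)
print(onz("top",*a,.051).round(4),onz("side",*b,.051).round(4),tri(a,b))
t=cv2.cvtColor(cams.read_camera("top"),cv2.COLOR_RGB2GRAY)[250:280,212:242]
u=cv2.resize(t,None,fx=10,fy=10,interpolation=cv2.INTER_CUBIC)
for th in(190,205,220):
    c=max(cv2.findContours((u>th).astype(np.uint8),0,2)[0],key=cv2.contourArea);q=cv2.boxPoints(cv2.minAreaRect(c))
    w=[onz("top",212+(x+.5)/10-.5,250+(y+.5)/10-.5,.051)[:2] for x,y in q]
    print(th,np.mean(w,0).round(4),[(round(np.degrees(np.arctan2(*(w[(i+1)%4]-w[i])[::-1]))%90,1),round(1e3*np.linalg.norm(w[(i+1)%4]-w[i]),1)) for i in(0,1)])
E
```

```text
[0.4814 0.0432 0.051 ] [0.4807 0.044  0.051 ] (array([0.48128759, 0.0432532 , 0.05038899]), np.float64(0.00046778676303991097))
190 [0.4785 0.0413] [(np.float64(24.2), np.float64(13.8)), (np.float64(25.9), np.float64(20.4))]
205 [0.4808 0.0417] [(np.float64(7.4), np.float64(13.6)), (np.float64(10.0), np.float64(13.1))]
220 [0.4813 0.0427] [(np.float64(7.4), np.float64(11.2)), (np.float64(10.0), np.float64(11.5))]
```

```bash
python3 -m handwheel '[[0.01,-0.017,0,0,0,-5,0.0854],[0.022,-0.036,0,0,0,-10,0.07],[0.036,-0.06,0,0,0,-17,0.06],[0.05,-0.083,0,0,0,-24,0.05],[0.062,-0.103,0,0,0,-29,0.04],[0.068,-0.1125,0,0,0,-32,0.04],[0.068,-0.1125,0,0,0,-32,0.04],[0.068,-0.1125,0,0,0,-32,0.04],[0.068,-0.1125,0.02,0,0,-32,0.04],[0.068,-0.1125,0.04,0,0,-32,0.04],[0.068,-0.1125,0.055,0,0,-32,0.04],[0.068,-0.1125,0.06,0,0,-32,0.04],[0.068,-0.1125,0.06,0,0,-32,0.04],[0.068,-0.1125,0.06,0,0,-32,0.04]]'
python3 - <<'E'
from h import *
t,s=[cv2.cvtColor(cams.read_camera(c),cv2.COLOR_RGB2BGR) for c in("top","side")]
cv2.imwrite("pics/g8.png",np.hstack([cv2.resize(a,(400,400)) for a in(t[80:400,60:380],s[80:360,150:430])]))
go((.4812,.043,.009,5))
E
```

```text
time_s: 20.7
tcp_pos: [0.4815, 0.0417, 0.1091]
tool_rot: [[-0.085, 0.996, 0.001], [0.996, 0.085, -0.001], [-0.001, 0.001, -1.0]]
wrist_force: [-0.1, 0.1, 0.2]
gripper_width: 0.0406
gripper_force: 0.0
t 20.8 tcp [0.4819 0.0426 0.1098] head 4.9 w 0.0401 f [-0.9  0.4  0.6] q [-52.  17.  47. 122. -17.  48.  11.]
(0.4812, 0.043, 0.009, 5) -> [ 0.0005 -0.0009  0.1008] az -0.1
```

View pics/g8.png

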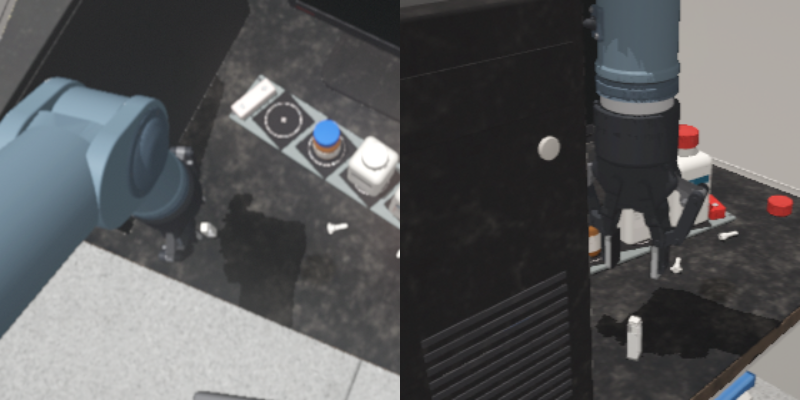

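The gripper is over the cuvette, centred between the fingers and clear of the case. The jar sits on its ring on pad_2 at (326,140) in the left half. I'll descend.

```bash
python3 -m handwheel '[[0,0,0.01,0,0,0,0.04],[0,0,0.025,0,0,0,0.04],[0.0005,-0.0005,0.04,0,0,0,0.04],[0.0005,-0.0005,0.055,0,0,0,0.04],[0.0005,-0.0005,0.07,0,0,0,0.04],[0.0005,-0.0005,0.083,0,0,0,0.04],[0.0005,-0.0005,0.092,0,0,0,0.04],[0.0005,-0.0005,0.098,0,0,0,0.04],[0.0005,-0.0005,0.099,0,0,0,0.04],[0.0005,-0.0005,0.099,0,0,0,0.035],[0.0005,-0.0005,0.099,0,0,0,0.03],[0.0005,-0.0005,0.099,0,0,0,0.025],[0.0005,-0.0005,0.099,0,0,0,0.022],[0.0005,-0.0005,0.099,0,0,0,0.022]]'
python3 - <<'E'
from h import *
s=cv2.cvtColor(cams.read_camera("side"),cv2.COLOR_RGB2BGR)
cv2.imwrite("pics/g9.png",cv2.resize(s[230:350,260:380],(480,480),interpolation=cv2.INTER_CUBIC))
go((.4812,.043,.009,5))
E
```

```text
time_s: 21.97
tcp_pos: [0.4804, 0.0439, 0.0103]
tool_rot: [[-0.088, 0.996, 0.001], [0.996, 0.088, 0.0], [0.0, 0.001, -1.0]]
wrist_force: [0.1, -0.3, -0.5]
gripper_width: 0.0217
gripper_force: 0.0
t 22.02 tcp [0.4803 0.0438 0.0102] head 5.0 w 0.0221 f [0.1 0.5 0.4] q [-43.  28.  38. 124. -29.  37.  21.]
(0.4812, 0.043, 0.009, 5) -> [-0.0009  0.0008  0.0012] az 0.0
```

View pics/g9.png

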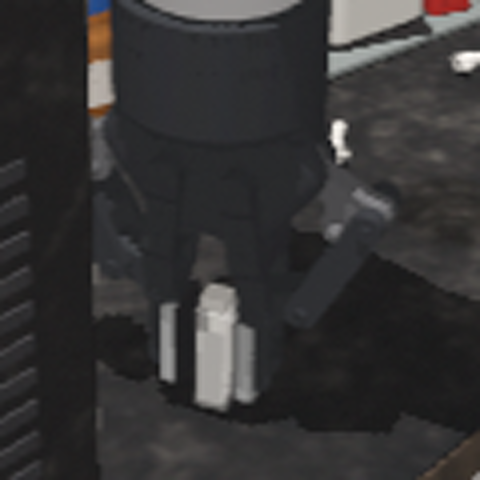

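The cuvette stands upright between the two pads at (215,345). I'll close slowly.

```bash
python3 -m handwheel '[[-0.0005,0.0008,0,0,0,0,0.022],[-0.0005,0.0008,0,0,0,0,0.019],[-0.0005,0.0008,0,0,0,0,0.017],[-0.0005,0.0008,0,0,0,0,0.015],[-0.0005,0.0008,0,0,0,0,0.013],[-0.0005,0.0008,0,0,0,0,0.011],[-0.0005,0.0008,0,0,0,0,0.009],[-0.0005,0.0008,0,0,0,0,0.007],[-0.0005,0.0008,0,0,0,0,0.007],[-0.0005,0.0008,0,0,0,0,0.007],[-0.0005,0.0008,0,0,0,0,0.007]]'
python3 - <<'E'
from h import *
s=cv2.cvtColor(cams.read_camera("side"),cv2.COLOR_RGB2BGR)
cv2.imwrite("pics/g10.png",cv2.resize(s[230:350,260:380],(480,480),interpolation=cv2.INTER_CUBIC))
go((.4812,.043,.12,5),(.586,.004,.12,-27),(.6673,-.0374,.12,-27))
E
```

```text
time_s: 22.93
tcp_pos: [0.4807, 0.0433, 0.0098]
tool_rot: [[-0.088, 0.996, -0.0], [0.996, 0.088, 0.0], [0.0, -0.0, -1.0]]
wrist_force: [-0.3, 0.1, 2.7]
gripper_width: 0.0115
gripper_force: 58.4
t 22.98 tcp [0.4808 0.0433 0.0099] head 5.0 w 0.0117 f [-1.6 -0.6  2.6] q [-43.  28.  38. 124. -29.  37.  21.]
(0.4812, 0.043, 0.12, 5) -> [-0.0003  0.0004 -0.1101] az 0.0
(0.586, 0.004, 0.12, -27) -> [-0.0484  0.1014 -0.1102] az 32.0
(0.6673, -0.0374, 0.12, -27) -> [-0.0967  0.1787 -0.1102] az 32.0
```

View pics/g10.png

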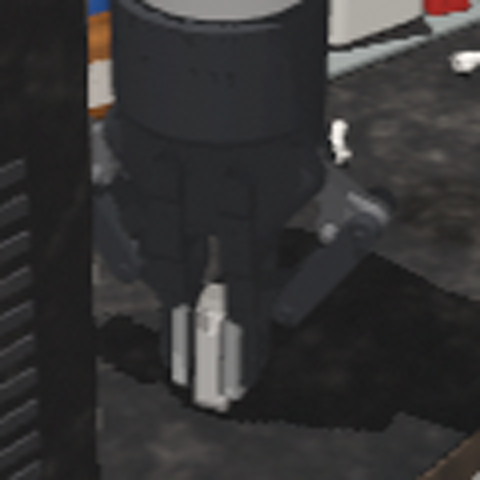

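The cuvette is gripped upright at (210,345). I'll lift it and swing away from the case to pad_1.

```bash
python3 -m handwheel '[[0,0,-0.015,0,0,0,0.007],[0,0,-0.045,0,0,0,0.007],[-0.01,0.002,-0.075,0,0,2,0.007],[-0.025,0.01,-0.1,0,0,6,0.007],[-0.045,0.025,-0.11,0,0,11,0.007],[-0.065,0.042,-0.11,0,0,16,0.007],[-0.085,0.06,-0.11,0,0,21,0.007],[-0.095,0.082,-0.11,0,0,26,0.007],[-0.097,0.106,-0.11,0,0,30,0.007],[-0.097,0.13,-0.11,0,0,32,0.007],[-0.097,0.152,-0.11,0,0,32,0.007],[-0.097,0.17,-0.11,0,0,32,0.007],[-0.097,0.178,-0.11,0,0,32,0.007],[-0.097,0.1785,-0.11,0,0,32,0.007],[-0.097,0.1785,-0.11,0,0,32,0.007],[-0.097,0.1785,-0.11,0,0,32,0.007]]'
python3 - <<'E'
from h import *
go((.6673,-.0374,.0185,-27))
cams.read_camera("top")
for n in("jar","bottle_small","pad_1"):print(n,[np.round(d["position"],3) for d in finder.landmark_of(n,"top")][:4])
E
```

```text
time_s: 24.32
tcp_pos: [0.6656, -0.0382, 0.1194]
tool_rot: [[0.454, 0.891, -0.002], [0.891, -0.454, 0.0], [-0.001, -0.002, -1.0]]
wrist_force: [-0.1, 0.6, -0.7]
gripper_width: 0.0115
gripper_force: 58.4
t 24.32 tcp [ 0.6656 -0.0382  0.1194] head -27.0 w 0.0115 f [-0.1  0.6 -0.7] q [-35.  39.  48.  96. -33.  61.  -3.]
(0.6673, -0.0374, 0.0185, -27) -> [0.0016 0.0013 0.1009] az -0.0
jar [array([ 0.632, -0.111,  0.008])]
bottle_small [array([ 0.595, -0.18 ,  0.006])]
pad_1 [array([ 0.596, -0.178,  0.006]), array([ 0.668, -0.042,  0.008]), array([ 0.628, -0.106,  0.009])]
```

```bash
python3 -m handwheel '[[0.0005,0.0005,0.015,0,0,0,0.007],[0.0008,0.0006,0.035,0,0,0,0.007],[0.0008,0.0006,0.055,0,0,0,0.007],[0.0008,0.0006,0.072,0,0,0,0.007],[0.0008,0.0006,0.085,0,0,0,0.007],[0.0008,0.0006,0.094,0,0,0,0.007],[0.0008,0.0006,0.098,0,0,0,0.007],[0.0008,0.0006,0.098,0,0,0,0.007],[0.0008,0.0006,0.098,0,0,0,0.007],[0.0008,0.0006,0.098,0,0,0,0.007]]'
python3 - <<'E'
from h import *
go((.6673,-.0374,.018,-27))
E
```

```text
time_s: 25.35
tcp_pos: [0.6691, -0.0376, 0.0229]
tool_rot: [[0.454, 0.891, 0.002], [0.891, -0.454, -0.0], [0.001, 0.002, -1.0]]
wrist_force: [-1.1, -1.4, -0.9]
gripper_width: 0.0113
gripper_force: 58.4
t 25.35 tcp [ 0.6691 -0.0376  0.0229] head -27.0 w 0.0113 f [-1.1 -1.4 -0.9] q [-31.  46.  43.  97. -38.  53.   0.]
(0.6673, -0.0374, 0.018, -27) -> [-0.0006 -0.0017  0.0049] az 0.0
```

```bash
python3 -m handwheel '[[0,-0.001,0.001,0,0,0,0.007],[0,-0.001,0.002,0,0,0,0.007],[0,-0.001,0.003,0,0,0,0.007],[0,-0.001,0.003,0,0,0,0.007],[0,-0.001,0.003,0,0,0,0.007],[0,-0.001,0.003,0,0,0,0.007]]'; python3 -m handwheel '[[0,0,0.0005,0,0,0,0.007],[0,0,0.001,0,0,0,0.007],[0,0,0.001,0,0,0,0.007],[0,0,0.001,0,0,0,0.007]]'
```

```text
time_s: 25.85
tcp_pos: [0.6671, -0.0368, 0.0188]
tool_rot: [[0.453, 0.891, 0.0], [0.891, -0.453, 0.0], [0.0, 0.0, -1.0]]
wrist_force: [-0.3, 0.5, 0.2]
gripper_width: 0.0115
gripper_force: 58.4
time_s: 26.18
tcp_pos: [0.6672, -0.0368, 0.018]
tool_rot: [[0.453, 0.891, 0.0], [0.891, -0.453, 0.0], [0.0, 0.0, -1.0]]
wrist_force: [-0.6, -0.2, 1.5]
gripper_width: 0.0113
gripper_force: 58.7
```

Contact with the pad at the expected height (TCP z 0.018). I'll release gently.

```bash
python3 -m handwheel '[[0,0,0,0,0,0,0.013],[0,0,0,0,0,0,0.015],[0,0,0,0,0,0,0.018],[0,0,0,0,0,0,0.022],[0,0,0,0,0,0,0.027],[0,0,0,0,0,0,0.033],[0,0,0,0,0,0,0.04],[0,0,0,0,0,0,0.04],[0,0,0,0,0,0,0.04],[0,0,0,0,0,0,0.04]]'; python3 -m handwheel '[[0,0,-0.005,0,0,0,0.04],[0,0,-0.015,0,0,0,0.04],[0,0,-0.03,0,0,0,0.04],[0,0,-0.045,0,0,0,0.04],[0,0,-0.065,0,0,0,0.04],[0,0,-0.09,0,0,0,0.04],[0,0,-0.12,0,0,0,0.04],[0,0,-0.15,0,0,0,0.04],[0,-0.03,-0.15,0,0,0,0.04],[0,-0.065,-0.15,0,0,0,0.04],[0,-0.1,-0.15,0,0,0,0.04],[0,-0.14,-0.15,0,0,0,0.04],[-0.03,-0.18,-0.15,0,0,0,0.04],[-0.06,-0.21,-0.15,0,0,0,0.04],[-0.06,-0.23,-0.15,0,0,0,0.04],[-0.06,-0.23,-0.15,0,0,0,0.04],[-0.06,-0.23,-0.15,0,0,0,0.04]]'
python3 - <<'E'
from h import *
t=cv2.cvtColor(cams.read_camera("top"),cv2.COLOR_RGB2BGR)
for n in("bottle_large","bottle_small","jar","cuvette"):print(n,[np.round(d["position"],3) for d in finder.landmark_of(n,"top")][:2])
cv2.imwrite("pics/g11.png",cv2.resize(t[120:300,230:470],(800,600)))
E
```

```text
time_s: 27.02
tcp_pos: [0.6671, -0.0368, 0.0178]
tool_rot: [[0.453, 0.891, -0.0], [0.891, -0.453, -0.0], [-0.0, 0.0, -1.0]]
wrist_force: [-0.6, -0.3, 0.2]
gripper_width: 0.04
gripper_force: 0.0
time_s: 28.43
tcp_pos: [0.4337, 0.0159, 0.1683]
tool_rot: [[0.452, 0.892, 0.0], [0.892, -0.452, 0.009], [0.008, -0.004, -1.0]]
wrist_force: [0.5, -1.3, 1.7]
gripper_width: 0.0399
gripper_force: 0.0
bottle_large []
bottle_small [array([ 0.595, -0.18 ,  0.008])]
jar [array([ 0.632, -0.11 ,  0.01 ])]
cuvette [array([ 0.67 , -0.036,  0.008])]
```

View pics/g11.png

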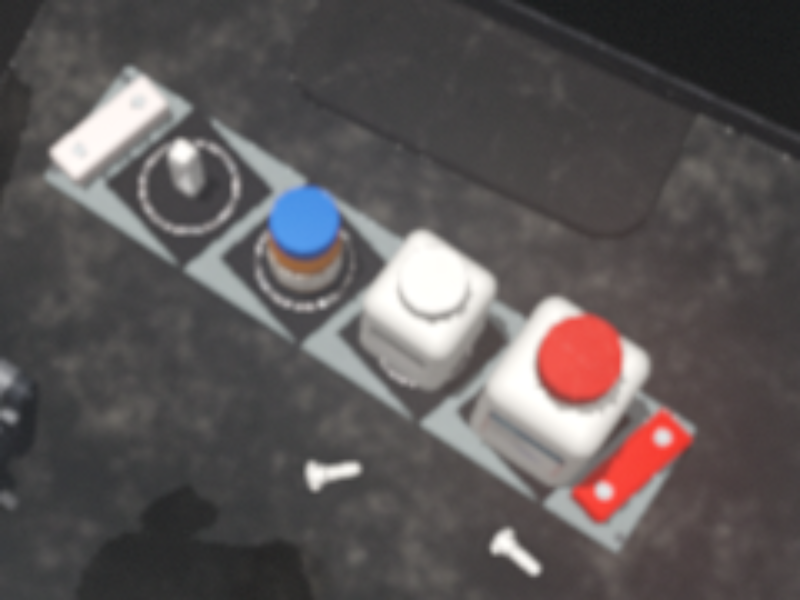

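All four stand upright, centred on the pads in the right order: red cap at (580,357) next to the red block, then the white bottle, the jar, and the cuvette at (187,170) next to the white block. The gripper is clear of all of them.

```bash
python3 -m handwheel '[[0,0,0,0,0,0,0.04],[0,0,0,0,0,0,0.04],[0,0,0,0,0,0,0.04]]' | head -2; python3 -c "
from rig import sign_off
print(sign_off())"
```

```text
time_s: 28.93
tcp_pos: [0.4353, 0.0132, 0.1677]
the job is handed in; nothing more can be done
None
```

The four containers stand upright and released on the pads in height order, tallest by the red block and cuvette by the white block, and the job was handed in at about 29 s.

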